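# Close up and dip the vacuum pump

### The job

The oil of the casting bench's vacuum pump has just been topped up through its filter opening. Plug the square mist filter fully home in that opening and let go of it; then take the dip rod from the notches of the drip tray, push it down the slanting dip tube until its collar stops on the mouth, and draw it out again. Finish still holding the rod by its grip, motionless, level and marked face up, with its tip about a hand's breadth above the drip tray so that the level can be read and drips are caught; leave the ball vise, steel block and loupe where they stand.

Things in the scene. Friction and masses are not known exactly. Their poses are not given: they have to be found in the camera images.
- filter_centre (a point): Mist filter, 90 g: black louvred block 44 x 44 mm, 46 mm high, on a smaller square spigot 30 x 30 mm, 20 mm long (last 3 mm 26.5 mm square). Starts upright on its spigot, 66 mm high in all. This point: middle of the 44 mm block, 43 mm above the spigot's foot, 23 mm above the block's underside. x, y square to its sides, z up. Fits in any quarter turn.
- filter_socket (a point): Centre of the square filter opening, level with the flat top of the pump's oil case, 130 mm above the bench. Hole 32.5 mm square, 24 mm deep, chamfered; x, y square to its sides, z up. Home: the block's underside lies on the case top, filter_centre 23 mm above this point. The case top is 120 (x) by 140 mm (y); the opening's middle is 45 mm from its rear edge, 35 mm from its left edge.
- pump: Grey vacuum pump, fixed. Origin at bench level under the middle of its oil case (120 x 140 mm, 130 mm high); x points from the motor to the dip tube's face, away from the robot (turned up to 0.25 rad), z up. The dark motor, 110 mm thick, reaches back to x -255 mm, with a handle 173 mm high at x -100 to -200; a brass port stands 22 mm above the case top at x -45, y -45.
- dip_tube: Steel guide tube fixed on the pump's far face. Origin: centre of its mouth, 125 mm above the bench, at x +95, y -35 mm from the pump's origin. z: the tube's axis pointing out, 45 degrees up and away along the pump's x; y level. Bore 11 mm, flared to 17 mm at the mouth (22 mm outside), 95 mm deep, open below. It stands 50 mm out of the case.
- dip_rod: Dip rod, 60 g. Origin: on the axis at the collar's underside, which stops on the tube's mouth (then rod x = tube -z). x to the tip, z out of the marked face (flat with two lines near the tip; up at the start). 6 mm steel rod to the rounded tip at x +90 mm, seal cone 9.6 mm thick over the first 10; collar 24 mm in diameter, x -5 to 0; neck 8 mm square; black grip x -25 to -90.
- rod_grip (a point): Middle of the rod's black grip (65 mm long, 14 mm wide in y, 20 mm high in z), on the axis, 57.5 mm behind the collar's underside; axes as the rod's. The rod starts level in the tray's notches, axis 45 mm above the bench, tip roughly to the robot, grip overhanging the tray's far end, free on both sides to be taken from above.
- rod_tip (a point): Tip of the dip rod on its axis, 90 mm ahead of the collar's underside; axes as the rod's.
- drip_tray: Low steel drip tray, 94 (x) by 100 mm (y), fixed. Origin at bench level under its middle, z up. At each end (x -45 and +45 mm) a 36 mm wide upright, 52 mm high, has an 11 mm notch at y = 0 in which the rod lies, its collar about 30 mm to the +x side of the middle, its tip just beyond the -x end. Walls 14 mm high.
- ball_vise: Bystander: round dark steel ball vise, 76 mm in diameter, 85 mm high, with a ring on top. Origin under its middle.
- dapping_block: Bystander: bare steel dapping block, a 50 mm cube with round hollows, no spigot. Origin under its middle.
- loupe: Bystander: folding loupe, a black barrel 31 mm in diameter and 20 mm high with a flat steel case to one side, 65 mm over all. Origin under the barrel.
There are look-alikes about, which are no part of the job. Leave any purple look-alike of the part that bears filter_centre alone.

How it is judged (in metres and radians):
On the way, in this order (a step that is already met when the one before it is completed fails the run):
1. the mist filter is fully home in the filter opening and let go (horizontal distance between filter_centre and filter_socket below 0.003 m and z of filter_centre in the frame of filter_socket below 0.0255 m and angle between filter_centre's own z axis and vertical below 0.06 rad and contact force between the fingers and mist_filter below 0.1 N), for 0.2 s.
2. the dip rod is in the dip tube with its collar stopped on the mouth (distance between dip_rod and dip_tube below 0.004 m and angle between the x axis of dip_rod and the z axis of dip_tube, either way round below 0.07 rad), for 0.2 s.
3. the dip rod is drawn right out of the tube (z of rod_tip in the frame of dip_tube above 0.003 m and contact force between the fingers and dip_rod above 1 N), for 0.1 s.
At the end, for the whole second after the job is handed in: Filter upright, home (2.5 mm), centred (3 mm), not touched by the fingers. Rod held in the fingers, off tray and pump, still (20 mm/s), level and marks up within 0.15 rad, tip within 50 mm of the tray's middle along its x and y and 80 to 250 mm above the bench (all of step 1 and contact force between the fingers and dip_rod above 1 N and contact force between dip_rod and drip_tray below 0.05 N and contact force between dip_rod and pump below 0.05 N and angle between dip_rod's own z axis and vertical below 0.15 rad and linear speed of dip_rod below 0.02 m/s and angular speed of dip_rod below 0.2 rad/s and height (world z) of rod_tip between 0.08 and 0.25 m and x of rod_tip in the frame of drip_tray between -0.05 and 0.05 m and y of rod_tip in the frame of drip_tray between -0.05 and 0.05 m); the arm keeps its last pose, push and grip.
It fails at once if the ball vise is displaced by more than 20 mm (distance of ball_vise from where it was at the start of the episode above 0.02 m).
It fails at once if the steel dapping block is displaced by more than 20 mm (distance of dapping_block from where it was at the start of the episode above 0.02 m).
It fails at once if the loupe is displaced by more than 20 mm (distance of loupe from where it was at the start of the episode above 0.02 m).
It also fails if it takes over 69 s, if anything falls off the work surface, if the arm or the gripper's body presses on something with over 40 N, if the wrist force passes 120 N, or if a joint passes its speed limit or range.

### The arm

A 7-joint arm with a two-finger parallel gripper is mounted at the origin on the work surface. World frame = base frame: x ahead of the robot, y to its left, z up, the work surface at z = 0. Lengths are in m, angles in degrees, forces in N, time in s.
With the tool pointing down it reaches from about 0.425 to 1.025 m from the base axis. Payload 9.4 kg.
Tool frame: the origin (TCP) lies midway between the tips of the shut fingers; the grasp point (between the pads) lies 19 mm behind it (ctrl.grip_depth is the distance from the TCP to the grasp point, in m); z points along the fingers, y is the line along which they close (so a half turn about z gives the same grasp; the last joint's range is limited). The gripper opens to 85 mm and grips with 20 to 120 N. Pads are 22 mm wide; open, the fingers measure 114 mm over their backs; the gripper's body (76 mm by 85 mm) begins 54 mm behind the grasp point. The pads swing forward as they close: fully open they stand 13 mm farther back than shut.
Start: joints at [60.006, 34.337, -0.143, 91.639, 0.103, 54.024, -4.572], TCP at [0.313, -0.654, 0.231] pointing down, gripper open.
Joint ranges: [-147.43, 147.43], [-19.82, 112.94], [-74.19, 73.91], [6.32, 146.72], [-59.91, 239.91], [6.04, 106.73], [-150.56, 150.56]. Speed limits (degrees/s): [127.2, 127.2, 172.46, 172.46, 180, 180, 180].

### API

Orientations are given as [roll, pitch, yaw] about the fixed x, y, z axes, in that order (R = Rz(yaw) Ry(pitch) Rx(roll)).
In Python, from cell import ctrl, release, close_gripper, solver, status, eyes gives the robot as it stands. Calls block until the motion is done:
- ctrl.movep(position, orientation): joint-space move of the TCP to a pose.
- ctrl.move_l(position, attitude=None, velocity=0.15, stop_force=None): straight line of the TCP; attitude=None keeps the orientation; velocity is the mean speed in m/s. With stop_force (N) it stops when the force on the tool has changed by that much, and returns True; else False.
- ctrl.set_joints(angles): joint-space move.
- release() and close_gripper(grip_force=None): open the fingers fully, or close them until they stop; grip_force is the grip in N (None keeps the last).
- ctrl.pause(seconds).
- solver.inverse_kinematics(position, orientation): joint angles nearest the present ones, or None.
- status.observe(): the state.
- eyes.camera(name): name is "scene" or "top" or "wrist"; returns a dict with "img" (400x640x3 uint8, red, green, blue), "depth" (400x640 float32, m along the optical axis (not along the pixel's ray), 0 where there is no reading), "K" (3x3 intrinsics, pixels), "rvec" (rotation vector, rad) and "tvec" (3), from world to camera coordinates, as OpenCV has them; the wrist camera has in their place "mount" (4x4, takes a point from camera to tool coordinates, whose origin is the TCP and whose axes are the flange's). Camera axes: x right, y down, z forward; pixel columns grow to the right and rows downward; lengths in m; the calibration is good to about 2 mm. A picture is of the moment at which its call begins: read the wrist's pose just before it.
A pose or a line that the arm cannot do raises ctrl.MotionError and nothing moves.
- ctrl.hand_in(): hands the job in; it is judged then, once.
The state is a dict: "time_s": time; "joints": joint angles; "joint_vel": joint speeds; "joint_efforts": joint torques, N m; "ee_pos": TCP position; "ee_rot": TCP orientation; "ft_force": force on the tool from outside, world axes, zero at the start; "ft_torque": the same for the moment, N m; "opening": finger opening in m; "grip_force": force on a finger pad.
Only numpy, scipy, OpenCV 4.12 (cv2) and the standard library are available. Lean on these libraries where they do the work, as an engineer would, in place of code of your own. Each camera call takes 0.05 s, during which the arm holds its last target. There are 200 camera calls.

## Working session

There is one attempt and no reset: what is moved stays moved. The work goes in short steps, each a Python script; the robot and the scene stay as the last script left them, time stands still between calls to the robot, and variables do not carry over. Pictures are saved under pics/ and viewed, at most 10 in all, crops included, and the job is handed in when it is done.

```bash
ls; mkdir -p pics
python3 - <<'E'
from cell import ctrl,status,eyes
import cv2,numpy as np
print(status.observe())
for n in("scene","top"):
    c=eyes.camera(n); cv2.imwrite(f"pics/{n}0.png",c["img"][:,:,::-1]); np.savez(f"{n}0.npz",**c)
    R=cv2.Rodrigues(np.array(c["rvec"]))[0]; print(n,-R.T@c["tvec"],R[2],c["K"])
print(eyes.camera("wrist")["mount"])
E
```

```text
pics
{'time_s': 0.0, 'joints': array([60.00740365, 34.38378569, -0.14583149, 91.67932139,  0.10201441,
       54.02264283, -4.57089804]), 'joint_vel': array([-0.06587049, -0.00347691, -0.03080503, -0.02227622, -0.10151662,
       -0.0356313 , -0.07488776]), 'joint_efforts': array([-4.45401811e-04, -7.76449227e+01,  1.56359464e+00, -2.58007389e+01,
        1.21740674e-02,  8.95822712e-03,  1.01637082e-05]), 'ee_pos': array([ 0.31303782, -0.65343815,  0.23043616]), 'ee_rot': array([-1.79914661e+02,  6.93251360e-03,  2.56021076e+01]), 'ft_force': array([ 0.40401436, -0.72300456,  0.67093562]), 'ft_torque': array([-0.0606699 ,  0.01879855, -0.00629672]), 'grip_force': 0.0, 'opening': 0.08531201772362544}
scene [ 1.08955903 -0.25480149  0.74718574] [-0.66620718  0.29126495 -0.68653676] [[375.9842362    0.         316.53008461]
 [  0.         375.9842362  196.41080473]
 [  0.           0.           1.        ]]
top [4.55707650e-01 6.65286026e-04 1.19069705e+00] [ 0.05363645  0.00174808 -0.998559  ] [[411.7950919    0.         328.56621467]
 [  0.         411.7950919  195.88611005]
 [  0.           0.           1.        ]]
[[-5.42515977e-04 -9.51457163e-01 -3.07780723e-01  7.91318865e-02]
 [ 9.99998073e-01  6.45386544e-05 -1.96217843e-03 -9.57453001e-04]
 [ 1.88679248e-03 -3.07781194e-01  9.51455294e-01 -1.42774179e-01]
 [ 0.00000000e+00  0.00000000e+00  0.00000000e+00  1.00000000e+00]]
```

View pics/scene0.png

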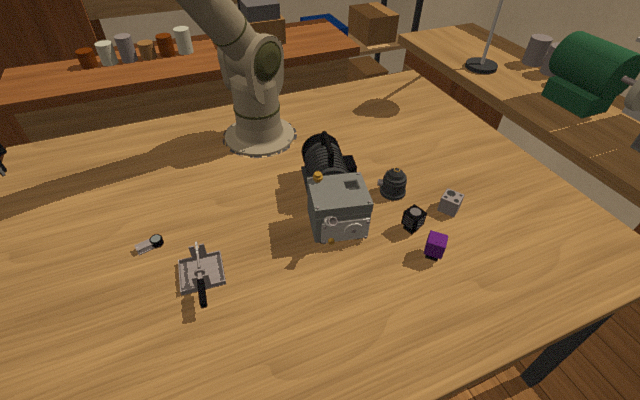

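View pics/top0.png

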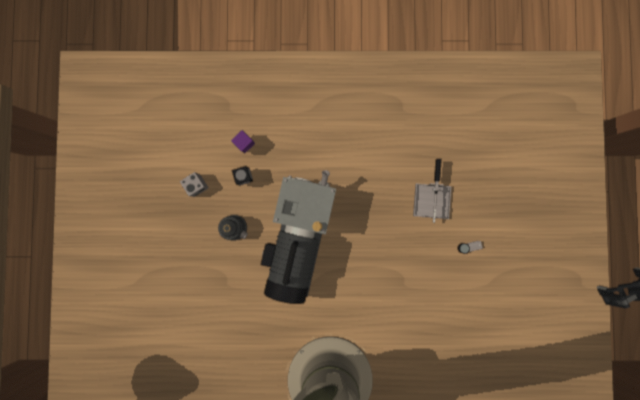

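Top view (up = +x, left = +y): filter candidates are the black block (242,175), the purple look-alike (242,141), the steel dapping block (193,184) and the round ball vise (232,228). The black square is the filter. The pump case is at (305,205) with its opening at (288,207), the dip tube at (325,177), the tray at (433,201), the rod grip at (437,168) and the loupe at (468,247).

Next I get coarse positions, then wrist close-ups.

```bash
cat > h.py <<'E'
from cell import ctrl,release,close_gripper,solver,status,eyes
import cv2,numpy as np
from scipy.spatial.transform import Rotation as Rot
def Rt(rpy): return Rot.from_euler('xyz',rpy,degrees=True).as_matrix()
def rpy(R): return Rot.from_matrix(R).as_euler('xyz',degrees=True)
def save(name,cam):
    s=status.observe(); c=dict(eyes.camera(cam))
    if cam=="wrist":
        T=np.eye(4);T[:3,:3]=Rt(s["ee_rot"]);T[:3,3]=s["ee_pos"];C=T@c["mount"]
    else:
        C=np.eye(4);R=cv2.Rodrigues(np.array(c["rvec"]))[0];C[:3,:3]=R.T;C[:3,3]=-R.T@np.array(c["tvec"]).ravel()
    c["C"]=C; np.savez(name+".npz",**c); cv2.imwrite(f"pics/{name}.png",c["img"][:,:,::-1]); return c
def load(name): return dict(np.load(name+".npz"))
def cast(c,uv,z):
    uv=np.atleast_2d(uv).astype(float); d=np.c_[uv,np.ones(len(uv))]@np.linalg.inv(c["K"]).T@c["C"][:3,:3].T
    o=c["C"][:3,3]; return o+d*((z-o[2])/d[:,2])[:,None]
def cloud(c):
    v,u=np.mgrid[:400,:640]; d=c["depth"]; p=np.stack([u*d,v*d,d],-1)@np.linalg.inv(c["K"]).T
    return p@c["C"][:3,:3].T+c["C"][:3,3]
def down(yaw): return [180,0,yaw]
E
python3 - <<'E'
from h import *
c=save("top1","top")
for n,uv,z in[("filt",(242,175),.066),("hole",(288,207),.13),("tube",(325,177),.125),("tray",(433,201),.0),("grip",(437,168),.055),("case",(305,205),.13),("vise",(232,228),.085),("dap",(193,184),.05),("purple",(242,141),.06)]:
    print(n,cast(c,uv,z)[0])
P=cloud(c);z=P[...,2]
m=((abs(z-.13)<.006)).astype(np.uint8); m[:, :270]=0;m[:170]=0;m[240:]=0;m[:,345:]=0
cs,_=cv2.findContours(m,cv2.RETR_EXTERNAL,cv2.CHAIN_APPROX_NONE);k=max(cs,key=cv2.contourArea)
print(cv2.minAreaRect(cast(c,k[:,0],.13)[:,:2].astype(np.float32)))
E
```

```text
filt [0.57345345 0.24015755 0.066     ]
hole [0.48398578 0.10702047 0.13      ]
tube [0.56208712 0.01181169 0.125     ]
tray [ 0.504918   -0.29932477  0.        ]
grip [ 0.59415206 -0.29776129  0.055     ]
case [0.48915082 0.0632379  0.13      ]
vise [0.42889098 0.2612569  0.085     ]
dap [0.54998651 0.37954127 0.05      ]
purple [0.66867484 0.24253177 0.06      ]
((0.4903065264225006, 0.06614404171705246), (0.13989216089248657, 0.1199083924293518), 77.07144927978516)
```

Run:
```python
from h import *
ims=[]
for n,t in[("w_tray",(.53,-.30,.25)),("w_pump",(.51,.06,.33)),("w_filt",(.575,.24,.25))]:
    off=.3235*(t[2]+.143-(.13 if 'pump' in n else .04))-.079
    ctrl.movep([t[0]+off,t[1],t[2]],down(0)); ctrl.pause(.3)
    c=save(n,"wrist"); ims.append(c["img"])
    print(n,status.observe()["time_s"],status.observe()["joints"].round(0),c["K"][0])
a=np.hstack([cv2.resize(i,(400,250)) for i in ims[:2]])
cv2.imwrite("pics/m1.png",np.vstack([a,np.hstack([cv2.resize(ims[2],(400,250)),np.zeros((250,400,3),np.uint8)])])[:,:,::-1])
```

```text
w_tray 2.15 [ 19.  27.   6. 103.  -3.  50. -64.] [288.12461375   0.         322.95278285]
w_pump 3.8833 [ -15.   16.    4.  109.   -1.   56. -101.] [288.12461375   0.         322.95278285]
w_filt 5.075 [ -27.   28.    0.  100.   -0.   51. -116.] [288.12461375   0.         322.95278285]
```

View pics/m1.png

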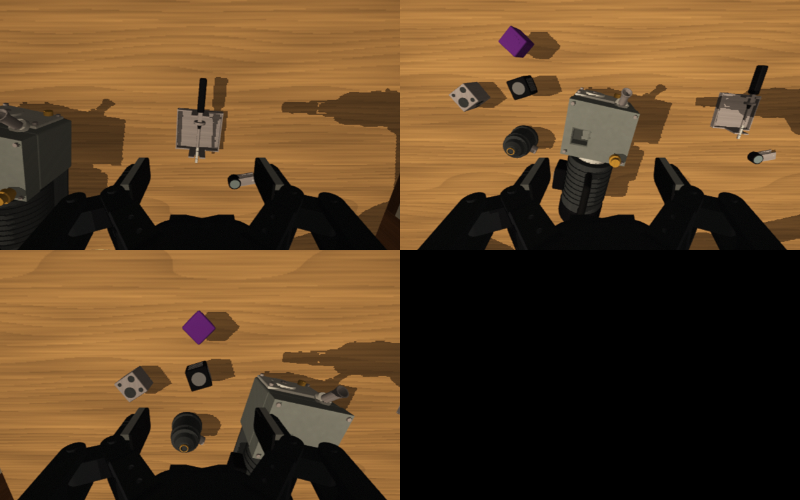

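Run:
```python
from h import *
def rect(c,mask,z,box):
    P=cloud(c); m=mask.copy(); x0,x1,y0,y1=box
    m&=(P[...,0]>x0)&(P[...,0]<x1)&(P[...,1]>y0)&(P[...,1]<y1)
    k=max(cv2.findContours(m.astype(np.uint8),cv2.RETR_EXTERNAL,cv2.CHAIN_APPROX_NONE)[0],key=cv2.contourArea)
    return cv2.minAreaRect(cast(c,k[:,0],z)[:,:2].astype(np.float32)),k[:,0].mean(0)
c=load("w_filt");P=cloud(c);z=P[...,2]
print("filter",rect(c,(abs(z-.066)<.006),.066,(.53,.62,.19,.29)))
for n in("w_pump",):
    c=load(n);P=cloud(c);z=P[...,2]
    top=abs(z-.13)<.006; b=(.4,.6,-.03,.16)
    print(n,"case",rect(c,top,.13,b), np.median(z[top]))
    R=np.array([[np.cos(a),-np.sin(a)] for a in[0]])
    m=top&(P[...,0]>.4)&(P[...,0]<.6); 
    k,h=cv2.findContours(m.astype(np.uint8),cv2.RETR_CCOMP,cv2.CHAIN_APPROX_NONE)
    for kk,hh in zip(k,h[0]):
        if hh[3]>=0 and len(kk)>15: print(" hole",cv2.minAreaRect(cast(c,kk[:,0],.13)[:,:2].astype(np.float32)),kk[:,0].mean(0))
def crop(n,u,v,w,h,f):
    return cv2.resize(load(n)["img"][v-h//2:v+h//2,u-w//2:u+w//2],None,fx=f,fy=f,interpolation=cv2.INTER_CUBIC)
a=np.hstack([crop("w_filt",318,200,100,100,4),crop("w_pump",960-640,200,100,100,4)])
b=np.hstack([crop("w_tray",325,190,200,100,2),crop("w_pump",318,200,200,100,2)])
cv2.imwrite("pics/m2.png",np.vstack([a,b])[:,:,::-1])
```

```text
filter (((0.5746392607688904, 0.24738189578056335), (0.04510900750756264, 0.04429616034030914), 17.048219680786133), array([317.1496063 , 204.83464567]))
w_pump case (((0.4882015287876129, 0.0687127560377121), (0.14008209109306335, 0.12154942005872726), 77.07363891601562), array([318.11219512, 213.11707317])) 0.13018180688563444
 hole ((0.4822930097579956, 0.10542486608028412), (0.03492516651749611, 0.03353537246584892), 77.13154602050781) [287.58064516 218.2688172 ]
```

View pics/m2.png

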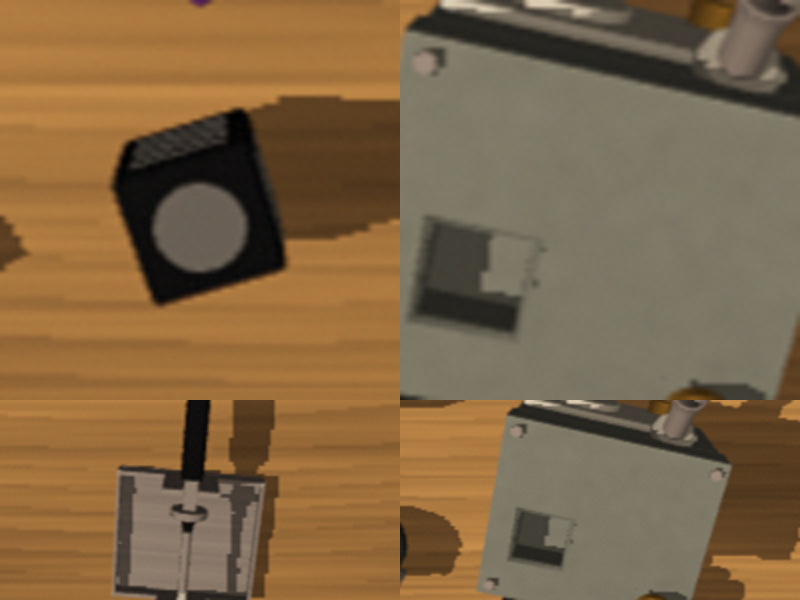

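The close crop confirms it: black louvred block, grey disc on top, in w_filt at (318,200). The 32 mm square opening is in w_pump at (287,218). I take a near view of the opening, then of the filter, in the same camera geometry so errors cancel, then grasp.

```bash
cat >> h.py <<'E'
def view(name,xy,ztop,yaw,D=.22):
    o=.079-.3235*D; r=np.radians(yaw)
    ctrl.movep([xy[0]-o*np.cos(r),xy[1]-o*np.sin(r),ztop+D-.143],down(yaw)); ctrl.pause(.3)
    return save(name,"wrist")
def near(r,ref):  # angle mod 90 nearest ref
    return ref+(r-ref+45)%90-45
E
python3 - <<'E'
from h import *
c=view("n_hole",(.482,.106),.13,-13);P=cloud(c)
m=(abs(P[...,2]-.13)<.006).astype(np.uint8)
k,h=cv2.findContours(m,cv2.RETR_CCOMP,cv2.CHAIN_APPROX_NONE)
for kk,hh in zip(k,h[0]):
    if hh[3]>=0 and len(kk)>30:
        q=cast(c,kk[:,0],.13)[:,:2].astype(np.float32); print("hole",cv2.minAreaRect(q),kk[:,0].mean(0))
c=view("n_filt",(.5746,.2474),.066,17);P=cloud(c)
m=((abs(P[...,2]-.066)<.006)&(np.hypot(P[...,0]-.5746,P[...,1]-.2474)<.045)).astype(np.uint8)
kk=max(cv2.findContours(m,cv2.RETR_EXTERNAL,cv2.CHAIN_APPROX_NONE)[0],key=cv2.contourArea)
print("filt",cv2.minAreaRect(cast(c,kk[:,0],.066)[:,:2].astype(np.float32)),kk[:,0].mean(0),np.median(P[...,2][m>0]))
hsv=cv2.cvtColor(c["img"],cv2.COLOR_RGB2HSV)
g=((hsv[...,2]>70)&(hsv[...,1]<60)&(m>0)).astype(np.uint8)
kk=max(cv2.findContours(g,cv2.RETR_EXTERNAL,cv2.CHAIN_APPROX_NONE)[0],key=cv2.contourArea)
print("disc",cv2.minEnclosingCircle(cast(c,kk[:,0],.066)[:,:2].astype(np.float32)))
print(status.observe()["time_s"],status.observe()["ee_pos"])
cv2.imwrite("pics/m3.png",np.hstack([cv2.resize(load(n)["img"],(400,250)) for n in("n_hole","n_filt")])[:,:,::-1])
E
```

```text
hole ((0.48256927728652954, 0.10596734285354614), (0.03379831835627556, 0.031949397176504135), 77.05500793457031) [325.75163399 196.83660131]
filt ((0.5747020840644836, 0.2476060390472412), (0.043880727142095566, 0.043875690549612045), 16.93115997314453) [323.495 197.465] 0.06628604023387097
disc ((0.5729712247848511, 0.2467079758644104), 0.014218708500266075)
7.3167 [0.56718534 0.24453525 0.14370586]
```

View pics/m3.png

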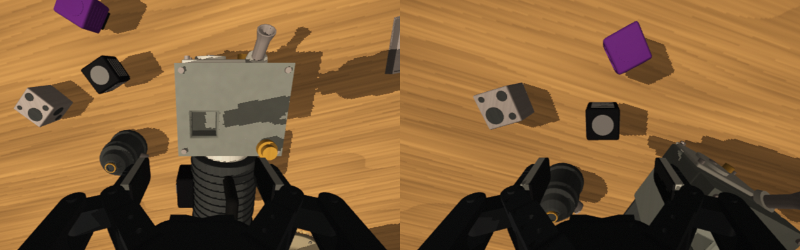

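Left: the opening at (203,123) in the half-scale picture. Right: the filter square to the tool at (602,120), with the vise clear behind. Now I pick and insert, guarded.

Run:
```python
from h import *
f=np.array([.5740,.2473]); s=np.array([.4822,.1060])
ctrl.movep([*f,.13],down(17)); ctrl.move_l([*f,.028],velocity=.12)
close_gripper(40); o=status.observe(); print(o["opening"],o["grip_force"],o["ee_pos"])
ctrl.move_l([*f,.22]); o=status.observe(); print(o["opening"],o["ft_force"])
ctrl.movep([*s,.22],down(-12.95)); ctrl.pause(.2)
ctrl.move_l([*s,.168],velocity=.1)
hit=ctrl.move_l([*s,.1375],velocity=.03,stop_force=15)
o=status.observe(); print(hit,o["ee_pos"],o["ft_force"],o["opening"],o["time_s"])
save("ins_s","scene"); save("ins_t","top")
```

```text
0.0436869736734994 41.72397315502167 [0.57425546 0.24731438 0.02859643]
0.04411041386480679 [ 0.39894966 -0.1288688  -0.12956675]
True [0.48192307 0.10561324 0.1384787 ] [-1.10309057 -0.40130694  5.29675316] 0.0435554658124454 12.9583
```

Stopped at the depth computed for home. Release, check, and look at the tube and rod from near.

Run:
```python
from h import *
print(status.observe()["ee_pos"]); release(); ctrl.pause(.2)
p=status.observe()["ee_pos"]; ctrl.move_l([p[0],p[1],.26],velocity=.2)
c=save("chk","wrist")
P=cloud(c);m=(abs(P[...,2]-.176)<.006)&(np.hypot(P[...,0]-.482,P[...,1]-.106)<.05)
print("filter top z",np.median(P[...,2][m]),m.sum())
k=max(cv2.findContours(m.astype(np.uint8),cv2.RETR_EXTERNAL,cv2.CHAIN_APPROX_NONE)[0],key=cv2.contourArea)
print(cv2.minAreaRect(cast(c,k[:,0],.176)[:,:2].astype(np.float32)))
a=view("n_tube",(.573,.013),.125,-13,.24)
b=view("n_rod",(.56,-.30),.045,0,.24)
print(status.observe()["time_s"],status.observe()["joints"].round())
g=lambda n,u,v,f,w,h: cv2.resize(n["img"][v-h//2:v+h//2,u-w//2:u+w//2],None,fx=f,fy=f,interpolation=cv2.INTER_CUBIC)
cv2.imwrite("pics/m4.png",np.vstack([np.hstack([cv2.resize(c["img"],(400,250)),g(a,320,200,4,100,62)[:250]if 0 else cv2.resize(a["img"][150:250,240:400],(400,250))]),cv2.resize(b["img"][60:235,180:460],(800,500))[:340]])[:,:,::-1])
```

```text
[0.4818853  0.10558818 0.13843755]
filter top z 0.17630658971669502 2649
((0.48185813426971436, 0.10691075772047043), (0.04377879574894905, 0.04473503679037094), 76.99744415283203)
17.0833 [ 21.  34.   2. 109.  -2.  37. -65.]
```

View pics/m4.png

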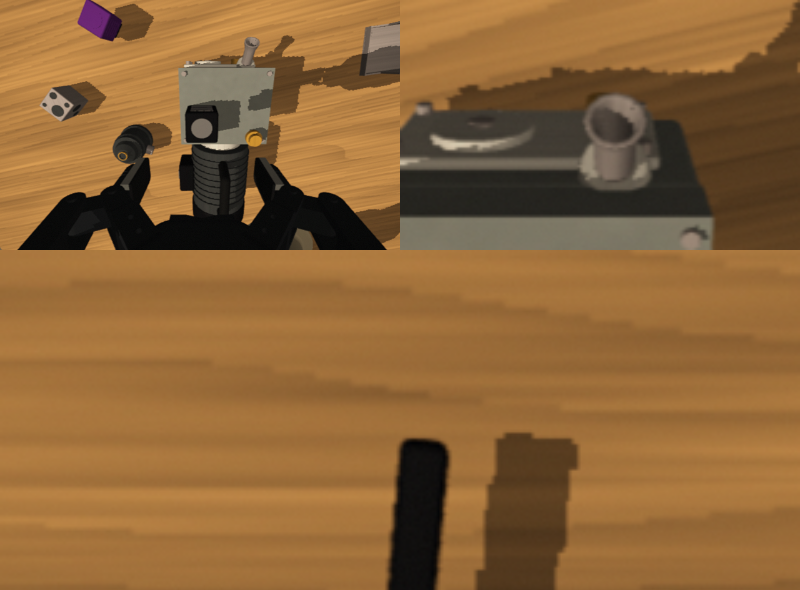

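The filter stands home (top z 0.176). The tube mouth is at pixel (327,199) of n_tube, and the grip's top lies along the strip around (325,150) of n_rod. Now pinning these down.

Run:
```python
from h import *
c=load("n_rod");P=cloud(c);z=P[...,2]
dark=c["img"].max(-1)<45
m=dark&(abs(z-.055)<.006)&(abs(P[...,1]+.3)<.04)&(P[...,0]>.53)&(P[...,0]<.66)
print(m.sum(),np.median(z[m]))
k=max(cv2.findContours(m.astype(np.uint8),cv2.RETR_EXTERNAL,cv2.CHAIN_APPROX_NONE)[0],key=cv2.contourArea)
print("grip",cv2.minAreaRect(cast(c,k[:,0],.055)[:,:2].astype(np.float32)))
t=(abs(z-.057)<.004)&~dark&(np.hypot(P[...,0]-.535,P[...,1]+.3)<.03); print("collar top",np.median(P[t],0),t.sum())
up=(abs(z-.052)<.004)&(P[...,0]>.42)&(P[...,0]<.60)&(abs(P[...,1]+.3)<.05)
tr=(z>.004)&(z<.03)&(abs(P[...,0]-.505)<.08)&(abs(P[...,1]+.3)<.08)
k=np.argwhere(tr)[:,::-1]; print("tray",cv2.minAreaRect(P[tr][:,:2].astype(np.float32)))
c=load("n_tube"); print("mouth cast",cast(c,(326.8,198.8),.125))
P=cloud(c);m=np.hypot(P[...,0]-.573,P[...,1]-.013)<.03
m&=(P[...,2]>.112)&(P[...,2]<.140);q=P[m]; n=q[:,:]; print(len(q),q.min(0),q.max(0))
for pp in([.6137,.0040,.1657],):
  for th in(-45,):
    R=[180,th,-13]; g=np.array(pp)+.019*Rt(R)[:,2]; print("IK tube",solver.inverse_kinematics(g,R))
print("IK end",solver.inverse_kinematics([.63,-.30,.12],down(0)))
```

```text
1277 0.05501118785666895
grip ((0.5897510051727295, -0.2990134656429291), (0.01339541282504797, 0.0641832947731018), 84.65010833740234)
collar top [ 0.53476181 -0.29340279  0.05563035] 125
tray ((0.5036709308624268, -0.2911025285720825), (0.10034141689538956, 0.09438229352235794), 84.96062469482422)
mouth cast [[0.57108378 0.01221325 0.125     ]]
483 [0.54868911 0.00297585 0.1120025 ] [0.58034769 0.02374682 0.1334389 ]
IK tube [-22.46977169  34.14477545  10.19663525 141.23497301 156.12180617
  37.9973749   85.50207293]
IK end [ 19.16462837  39.33640898   2.62803205 100.57375109  -2.58360145
  40.14811149 -66.82676969]
```

```bash
cat >> h.py <<'E'
YAW=-5.2; GR=np.array([.5897,-.2990,.045]); TH=20
Rg=Rt([180,TH,YAW]); Rrod0=Rt([0,0,180+YAW]); REL=Rg.T@Rrod0
A=np.array([np.cos(np.radians(-12.95))*.7071,np.sin(np.radians(-12.95))*.7071,.7071])
MOUTH=np.array([.5720,.0127,.125])
def tcp(org,Rr):  # rod origin and rotation -> tool pose
    Rtool=Rr@REL.T; p=np.array(org)+Rr@[-.0575,0,0]; return p+.019*Rtool[:,2], rpy(Rtool)
yv=np.array([-np.sin(np.radians(-12.95)),np.cos(np.radians(-12.95)),0])*-1
RT=np.c_[-A,yv,np.cross(-A,yv)]
def ins(d,off=(0,0,0)): return tcp(MOUTH+A*d+np.array(off),RT)
E
python3 - <<'E'
from h import *
print(RT.round(2),Rrod0.round(2))
import h
for TH in(10,20,30):
    h.Rg=Rt([180,TH,YAW]); h.REL=h.Rg.T@Rrod0
    print(TH)
    for p in[tcp([.5324,-.2938,.045],Rrod0),tcp([.5324,-.2938,.25],Rrod0),ins(.13),ins(.07),ins(0),tcp([.595,-.30,.15],Rrod0)]:
        q=solver.inverse_kinematics(*p); print(p[0].round(3),p[1].round(1),None if q is None else np.round(q))
E
```

```text
[[-0.69 -0.22 -0.69]
 [ 0.16 -0.97  0.16]
 [-0.71 -0.    0.71]] [[-1.   -0.09  0.  ]
 [ 0.09 -1.    0.  ]
 [ 0.    0.    1.  ]]
10
[ 0.586 -0.299  0.026] [180.   10.   -5.2] [ 17.  47.   6. 101.  -2.  41. -72.]
[ 0.586 -0.299  0.231] [180.   10.   -5.2] [ 16.  34.   8.  94.  -1.  62. -72.]
[ 0.712 -0.019  0.242] [180. -35. -13.] None
[ 0.67 -0.01  0.2 ] [180. -35. -13.] [-25.  28.  21. 128. 156.   8.  92.]
[0.622 0.001 0.15 ] [180. -35. -13.] [-20.  30.  10. 135. 151.  20.  94.]
[ 0.649 -0.305  0.131] [180.   10.   -5.2] [ 16.  44.   7.  90.  -2.  57. -73.]
20
[ 0.583 -0.298  0.027] [180.   20.   -5.2] [ 15.  51.   8.  94.  -1.  54. -73.]
[ 0.583 -0.298  0.232] [180.   20.   -5.2] [ 14.  38.  10.  88.  -0.  74. -72.]
[ 0.709 -0.019  0.24 ] [180.  -25.  -12.9] [ -20.   26.   19.  114.   -3.   17. -105.]
[ 0.668 -0.009  0.198] [180.  -25.  -12.9] [ -23.   28.   21.  121.   -9.    9. -101.]
[0.619 0.002 0.148] [180.  -25.  -12.9] None
[ 0.646 -0.305  0.132] [180.   20.   -5.2] [ 14.  48.   9.  82.  -1.  69. -73.]
30
[ 0.58  -0.298  0.029] [180.   30.   -5.2] [ 13.  55.  10.  87.  -0.  67. -74.]
[ 0.58  -0.298  0.234] [180.   30.   -5.2] [ 12.  43.  12.  82.   1.  85. -72.]
[ 0.706 -0.018  0.239] [180. -15. -13.] [ -14.   28.   12.  106.   -3.   32. -104.]
[ 0.665 -0.009  0.197] [180. -15. -13.] [ -16.   28.   14.  114.   -5.   24. -104.]
[0.616 0.002 0.147] [180. -15. -13.] [ -19.   30.   14.  122.   -8.   15. -102.]
[ 0.643 -0.304  0.134] [180.   30.   -5.2] [ 12.  53.  11.  75.  -1.  82. -74.]
```

```bash
sed -i 's/TH=20/TH=35/' h.py
python3 - <<'E'
from h import *
z=Rg[:,2]; p=GR+.019*z
for q in[ins(.125),ins(0),tcp([.595,-.30,.15],Rrod0)]: assert solver.inverse_kinematics(*q) is not None
ctrl.movep(p-z*.10,[180,TH,YAW]); ctrl.move_l(p,velocity=.1)
close_gripper(70); ctrl.pause(.2); o=status.observe(); print(o["opening"],o["grip_force"],o["ee_pos"]-p,o["ft_force"])
ctrl.move_l(p+[0,0,.2],velocity=.2)
c=save("lift","wrist")
ctrl.movep(*ins(.125)); ctrl.pause(.3)
o=status.observe(); print(o["opening"],o["grip_force"],o["time_s"],o["ee_pos"]-ins(.125)[0])
a=save("pre_w","wrist"); b=save("pre_s","scene"); save("pre_t","top")
cv2.imwrite("pics/m5.png",np.vstack([np.hstack([cv2.resize(c["img"],(400,250)),cv2.resize(a["img"],(400,250))]),cv2.resize(b["img"][150:250,270:430],(528,330))[:, :528].repeat(1,0) if 0 else cv2.resize(b["img"][150:250,230:470],(800,333))])[:,:,::-1])
E
```

```text
0.012862711386242022 68.81906032562256 [ 1.53674820e-05 -3.51823279e-06  8.03010983e-05] [-0.11069747  0.28965962  1.22864468]
0.01306584998505704 68.55542421340942 22.5583 [ 6.66788708e-05 -1.07850331e-03 -4.14340027e-04]
```

View pics/m5.png

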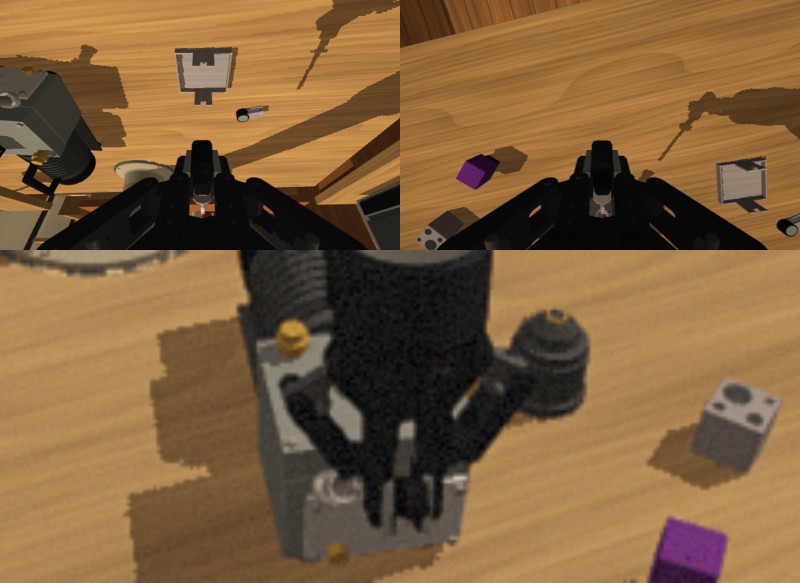

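The rod is held and the tip is hidden. The scene picture shows the mouth at crop pixel (335,485), clear of the case. The pump frame was confirmed by the filter fit, so I push in, guarded.

Run:
```python
from h import *
c=load("scene0"); uv,_=cv2.projectPoints(MOUTH[None],c["rvec"],c["tvec"],c["K"],None); print("mouth in scene",uv.ravel())
def rep(s,hit):
    o=status.observe(); d=o["ee_pos"]-ins(0)[0]; print(s,hit,"d",d@A,"y",d@yv,"z",d@RT[:,2],"F",o["ft_force"].round(1),(o["ft_force"]@A).round(1),o["opening"],o["time_s"])
h=ctrl.move_l(*ins(.075),velocity=.06,stop_force=8); rep("tip in 15",h)
if not h:
    h=ctrl.move_l(*ins(.015),velocity=.05,stop_force=12); rep("to cone",h)
    if not h:
        h=ctrl.move_l(*ins(-.004),velocity=.025,stop_force=20); rep("home",h)
save("in_s","scene")
```

```text
mouth in scene [332.87492537 220.22527249]
tip in 15 False d 0.07554278549976509 y -2.2478013665641688e-05 z -0.0001075498257300337 F [-0.3  0.7  0.1] -0.3 0.012832834925642661 23.6917
to cone False d 0.015447770505840185 y -1.1444645382837444e-05 z -8.658719710851452e-05 F [-0.4  0.1 -1. ] -1.0 0.012861923497355668 25.0417
home True d 0.0014556313575368465 y -0.00011125496321743724 z -0.0009650627941468137 F [ 1.  -0.4  2.2] 2.3 0.012584408602080946 25.6917
```

Run:
```python
from h import *
def rep(s,hit):
    o=status.observe(); d=o["ee_pos"]-ins(0)[0]; print(s,hit,"d",d@A,"y",d@yv,"z",d@RT[:,2],"F",o["ft_force"].round(1),(o["ft_force"]@A).round(1),o["opening"],o["time_s"])
h=ctrl.move_l(*ins(-.004),velocity=.02,stop_force=35); rep("push",h); ctrl.pause(.4); rep("after",0)
b=save("in2","scene"); a=save("in2w","wrist"); t=save("in2t","top")
cv2.imwrite("pics/m6.png",np.vstack([np.hstack([cv2.resize(a["img"][200:400,200:440],(480,400)),cv2.resize(t["img"][150:230,290:354],(320,400))]),cv2.resize(b["img"][190:240,290:410],(800,200))[:,:800]])[:,:,::-1])
```

```text
push False d 0.0013552795046810216 y -0.0001933130014977118 z -0.0011756173590153492 F [ 6.1 -2.8 16.6] 16.4 0.013068078632739807 26.1417
after 0 d 0.0013497517634487094 y -0.00016356267998978753 z -0.001178406566489989 F [ 7.6 -3.5 17.6] 18.2 0.012838774480537581 26.5417
```

View pics/m6.png

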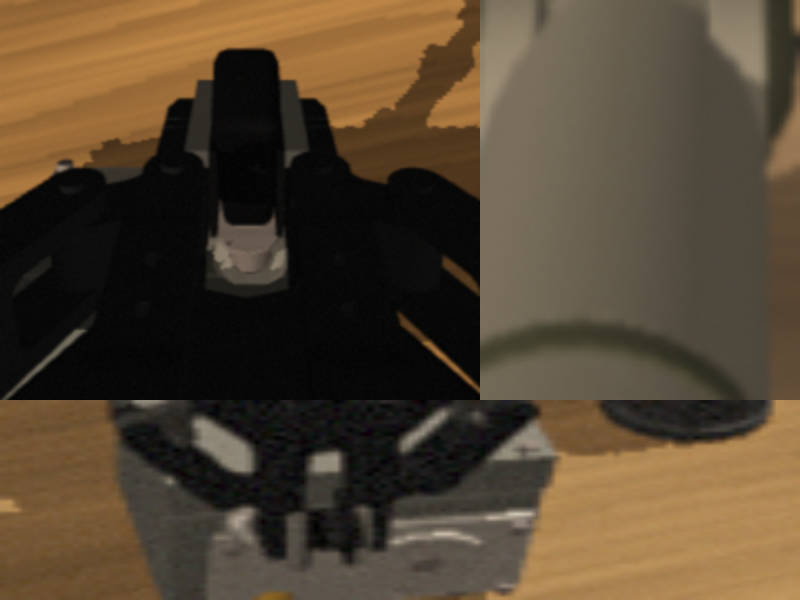

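Run:
```python
from h import *
def rep(s):
    o=status.observe(); d=o["ee_pos"]-ins(0)[0]; print(s,"d",(d@A).round(5),"y",(d@yv).round(5),"z",(d@RT[:,2]).round(5),"F_A",(o["ft_force"]@A).round(1),"Fy",(o["ft_force"]@yv).round(1),"Fz",(o["ft_force"]@RT[:,2]).round(1),o["time_s"])
for y,z in((0,-.002),(.0015,-.0015),(-.0015,-.0015),(0,-.0012)):
    ctrl.move_l(*ins(-.004,y*yv+z*RT[:,2]),velocity=.01,stop_force=35); ctrl.pause(.2); rep((y,z))
ctrl.pause(.3)
```

```text
(0, -0.002) d 0.00132 y -0.00033 z -0.00294 F_A 17.4 Fy 1.6 Fz 9.5 27.2417
(0.0015, -0.0015) d 0.00135 y -0.00011 z -0.0027 F_A 16.2 Fy -2.7 Fz 6.5 27.75
(-0.0015, -0.0015) d 0.00136 y -0.00052 z -0.00278 F_A 15.7 Fy 5.2 Fz 6.7 28.4
(0, -0.0012) d 0.00133 y -0.0003 z -0.00262 F_A 16.1 Fy 1.0 Fz 4.0 28.9
```

Against a rigid stop whatever the sideways push, with the cone confined in the bore: the collar is seated. Draw out and go to the final pose.

Run:
```python
from h import *
ctrl.move_l(*ins(.03,-.0018*RT[:,2]),velocity=.05); o=status.observe(); print(o["ft_force"].round(1),o["opening"])
ctrl.move_l(*ins(.125,-.0018*RT[:,2]),velocity=.08); ctrl.pause(.3)
o=status.observe(); print(o["ft_force"].round(1),o["opening"],o["grip_force"],o["ee_pos"]-ins(.125)[0])
tip=np.array([.5037,-.2911,.15]); ctrl.movep(*tcp(tip-.09*Rrod0[:,0],Rrod0)); ctrl.pause(.6)
b=save("end_s","scene"); t=save("end_t","top"); w=save("end_w","wrist")
P=cloud(t)
m=(P[...,2]>.10)&(abs(P[...,0]-.52)<.05)&(abs(P[...,1]+.295)<.03); print("top rod pts",m.sum(),[(P[m&(abs(P[...,0]-x)<.006)].mean(0).round(4)) for x in(.50,.515,.53,.55)])
P=cloud(b); m=(P[...,2]>.08)&(P[...,0]<.66)&(abs(P[...,1]+.3)<.04); q=P[m]; print(len(q),q.min(0))
o=status.observe(); print(o["time_s"],o["opening"],o["grip_force"],o["joint_vel"].max())
uv=lambda X:cv2.projectPoints(np.array([X],float),b["rvec"],b["tvec"],b["K"],None)[0].ravel()
print("expected tip px",uv(tip),"collar",uv(tip-.09*Rrod0[:,0]))
cv2.imwrite("pics/m7.png",np.vstack([cv2.resize(b["img"][180:310,110:310],(800,380)),np.hstack([cv2.resize(t["img"][150:240,390:480],(220,220)),cv2.resize(b["img"][130:250,270:480],(385,220))])[:, :].copy() if 0 else np.hstack([cv2.resize(t["img"][150:240,390:480],(300,220)),cv2.resize(b["img"][130:280,270:480],(500,220))])])[:,:,::-1])
```

```text
[-0.2 -0.1  0.2] 0.013049922289937503
[ 0.1 -0.  -0.8] 0.012910936774533822 68.6683452129364 [ 0.00111035 -0.00018019 -0.00138435]
top rod pts 0 [array([nan, nan, nan]), array([nan, nan, nan]), array([nan, nan, nan]), array([nan, nan, nan])]
856 [-0.98396654 -0.33998754  0.14222176]
33.6 0.012861246971733546 68.68192434310913 0.05238547045407479
expected tip px [188.42000622 230.45749215] collar [191.70943774 263.87855609]<stdin>:8: RuntimeWarning: Mean of empty slice.
  ret = um.true_divide(
```

View pics/m7.png

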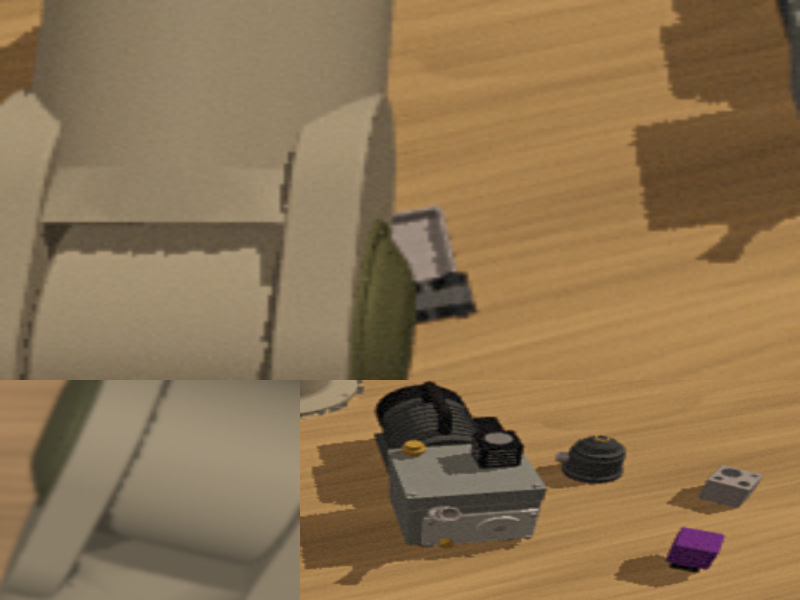

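The filter is seated at (497,445) in the picture and the bystanders have not moved. The arm hides the rod, so I check its tilt in the hand from the wrist depth, comparing before and after the insertion.

Run:
```python
from h import *
from h import REL
for n in("lift","end_w"):
    c=load(n); c["C"]=c["mount"]; P=cloud(c)@REL  # tool frame -> nominal rod axes
    g=np.array([0,0,-.019])@REL; Q=P-g   # relative to the grip middle
    m=(abs(Q[...,1])<.004)&(Q[...,0]<.034)&(Q[...,0]>-.031)&(Q[...,2]>.002)&(Q[...,2]<.022)&(c["depth"]>0)
    q=Q[m]; f=np.polyfit(q[:,0],q[:,2],1); print(n,m.sum(),"slope",f[0],"z mid",f[1],"x",q[:,0].min(),q[:,0].max())
    e=(abs(Q[...,1])<.004)&(abs(Q[...,2])<.03)&(Q[...,0]>-.06)&(Q[...,0]<.05)&(c["depth"]>0); print(" end x",np.percentile(Q[e][:,0],1))
```

```text
lift 886 slope 0.018196217551545938 z mid 0.01000692264233485 x -0.03099759712778397 0.02997566169155605
 end x -0.03287843559329162
end_w 874 slope 0.013546671168815548 z mid 0.009990686033097785 x -0.03097232673336057 0.030886394123059217
 end x -0.032847461460908625
```

```bash
python3 -c "
from h import *
print(ctrl.hand_in()); print(status.observe()['time_s'])"
```

```text
the job is handed in; nothing more can be done
None
the job is handed in; nothing more can be done
```

The job is handed in: the filter is home, the rod was pushed to its collar stop and drawn out, and by the wrist camera and arm pose it is held level with its tip about 150 mm above the bench over the tray; no verdict was returned.

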